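# Cork the stain flask and set the stirrer to its red mark

### The arm

A 6-joint arm with a two-finger parallel gripper is mounted at the origin on the work surface. World frame = base frame: x ahead of the robot, y to its left, z up, the work surface at z = 0. Lengths are in m, angles in degrees, forces in N, time in s.
With the tool pointing down it reaches from about 0.4 to 0.825 m from the base axis. Payload 7 kg.
Tool frame: the origin (TCP) lies on the centre line of the jaws, within the pads' length; the fingertips stand 19 mm ahead of it and the grasp point (between the pads) is the TCP; z points along the fingers, y is the line along which they close (so a half turn about z gives the same grasp; the last joint's range is limited). The gripper opens to 88 mm and grips with 3 to 60 N. Pads are 19 mm wide; open, the fingers measure 130 mm over their backs; the gripper's body (78 mm by 193 mm) begins 47 mm behind the grasp point.
Start: joints at [87.439, 20.546, 0.682, 0, -70.136, -16.507], TCP at [0.221, 0.638, 0.246] pointing down, gripper open.
Joint ranges: [-176.03, 176.03], [-82.01, 121.73], [-58.28, 71.71], [-173.87, 95.51], [-174.79, -0.11], [-173.66, 173.66]. Speed limits (degrees/s): [136.94, 136.94, 172.46, 180, 180, 180].

### API

Orientations are given as [roll, pitch, yaw] about the fixed x, y, z axes, in that order (R = Rz(yaw) Ry(pitch) Rx(roll)).
In Python, from plant import ctrl gives the robot as it stands.
- The arm moves only by the tool move_arm, never from a script. Its argument "motion" is a list of rows, each a list of 3 entries, a list of its own where there are three numbers: the shift along the tool's x, y, z in mm, then the turn, a rotation vector about the tool's x, y, z in degrees, then the closure, from 0 (fully open) to 1 (shut). A call has 1 to 10 rows; each row is the pose to reach, as a shift and turn from the pose commanded when the call began, along the tool's axes at that moment; what a row does not reach only later rows make up. A row lasts 1/12 s, in which the tool goes at most 41.7 mm and 7.16 degrees, less where a joint would pass 70% of its speed; a pose out of reach is approached as far as the arm can. A call with a gripper value outside its range is refused whole. The fingers move at their own pace and stop on an object; the grip force is fixed at half the most. Time passes only in rows, so rows that repeat a pose let the fingers close. It gives the time, the measured TCP pose, the force, the opening and the grip force at its end, in the units of the state.
- ctrl.get_obs(): the state, without advancing time (a new reading comes with each control period).
- ctrl.snapshot(name): name is "scene" or "top"; returns a dict with "color" (400x640x3 uint8, blue, green, red), "camera_matrix" (3x3 intrinsics, pixels), "cam_to_world" (4x4, takes a point from camera to world coordinates). Camera axes: x right, y up, looking along -z (the intrinsics and any distortion apply to the point x, -y, -z); pixel columns grow to the right and rows downward; lengths in m; the calibration is good to about 2 mm. A picture is of the moment at which its call begins. There is no depth.
- ctrl.close_job(): hands the job in; it is judged then, once.
The state is a dict: "clock": time; "joint_pos": joint angles; "qvel": joint speeds; "tau": joint torques, N m; "tool_pos": TCP position; "orientation": TCP orientation; "force": force on the tool from outside, world axes, zero at the start; "moment": the same for the moment, N m; "opening": finger opening in m; "gripper_force": force on a finger pad.
Only numpy, scipy, OpenCV 4.12 (cv2) and the standard library are available. Lean on these libraries where they do the work, as an engineer would, in place of code of your own. Each camera call takes 0.05 s, during which the arm holds its last target. There are 200 camera calls.

### The job

Put the cork stopper (not the bigger black bung) into the neck of the amber flask so that it sits fully down and straight and let go of it, then turn the stirrer's black speed knob until its white pointer points at the red mark. Leave the flask standing upright on the stirrer's white plate and the other things on the bench where they are.

Things in the scene. Friction and masses are not known exactly. Their poses are not given: they have to be found in the camera images.
- cork: light-brown cork stopper, upright in one of the two holes of a brown wooden block (which hole varies). Origin: centre of its lower end; z up its axis. Tapered plug 20 mm diameter at the lower end, 25 mm at the top, 26 mm long; above it a round head 42 mm diameter, 24 mm high (origin z 26 to 50 mm). 20 to 40 g. Its head rests on the block.
- block: brown wooden block, fixed, 84 mm (its x) by 170 mm (its y), 34 mm high; origin: centre of its underside. Two holes 34 mm in diameter at its y = -43 and +43 mm hold the cork and the black bung.
- cork_seat (a point): point on the cork's axis at the underside of its head, 26 mm above its lower end; meets the flask's rim when the cork is fully in
- rubber_bung: black bung with a grey disc on top, head 46 mm diameter, plug 31 mm: too big for the flask; stands in the other hole of the block; leave it alone
- flask: amber conical flask, loose, about 0.45 kg, standing on the stirrer's white plate. Origin: centre of its underside; z up. 96 mm diameter at the foot, tapering up to a straight neck 36 mm outside, 28 mm inside diameter, 33 mm long, with a white lip; 125 mm high.
- flask_mouth (a point): centre of the flask's mouth, at the level of the rim, 125 mm above its underside; z up its axis
- plate (a point): centre of the top of the stirrer's white plate (156 x 156 mm, 78 mm above the table)
- stirrer: grey stirrer, fixed, 170 mm (its x) by 360 mm (its y), 70 mm high. Origin: centre of its underside. White plate centred at its y = +92 mm, knob axis at its y = -100 mm. Its yaw varies.
- speed_knob (a joint): angle of the speed knob about its vertical axis, rad: 0 = pointer towards the stirrer's -x side (the robot's side), growing clockwise seen from above, up to 5.2; friction about 0.03 N m, stays where it is left
- knob_grip (a point): point on the knob's axis at a good height to grip. x turns with the knob: the pointer is at its -x end. The knob is a black disc 56 mm in diameter, 8 mm high, with an upright bar on it 52 mm long (along x), 14 mm thick, 31 mm high; the point is 9 mm below the bar's top and 32 mm above the stirrer's top. A white line on the bar marks the pointer end.
- knob_tip (a point): tip of the knob's pointer: 34 mm from the knob axis, in the pointer's direction, just above the stirrer's top
- mark (a point): inner end of the red mark, a fixed red tab (22 x 10 mm, 4 mm high, lying radially) on the white scale round the knob; 34 mm from the knob axis. Its place round the scale varies, always 0.5 to 2.5 rad clockwise of where the pointer starts. It coincides with the knob tip when the knob is set.
- blank: square wood blank with orange heart, 120 x 40 x 40 mm, lying, loose; origin centre of underside; leave alone
- brush: paint brush with wooden handle, 200 mm long, lying, loose; origin at its middle, underside; leave alone
- glue: yellow glue bottle with red cap, 56 mm diameter, 140 mm high, standing, loose; origin centre of underside; leave alone
- tin: steel tin, 84 mm diameter, 90 mm high, standing, loose; origin centre of underside; leave alone
- bowl_blank: round slice of log, 110 mm diameter, 45 mm high, loose; origin centre of underside; leave alone
- screwdriver: screwdriver with red handle, 200 mm long, lying, loose; origin at its middle, underside; leave alone
Not all that is in view belongs to the job. Several things have the shape of the flask; the one meant has the colours described above.

How it is judged (in metres and radians):
On the way, in this order (a step that is already met when the one before it is completed fails the run):
1. the cork sits fully down and straight in the flask's neck, let go, and the flask stands on the plate (horizontal distance between cork_seat and flask_mouth below 0.005 m and z of cork_seat in the frame of flask_mouth between -0.004 and 0.003 m and angle between the z axis of cork and the z axis of flask, either way round below 0.1 rad and angle between flask's own z axis and vertical below 0.1 rad and horizontal distance between flask and plate below 0.04 m and z of flask in the frame of plate between -0.005 and 0.005 m and contact force between cork and the fingers below 0.3 N), for 0.2 s.
2. the knob's pointer is at the red mark (horizontal distance between knob_tip and mark below 0.004 m), for 0.2 s.
At the end, for the whole second after the job is handed in: The cork is in the flask's neck, its head within 3 mm of the rim, within 5 mm of centre and 0.1 rad of straight; the flask stands upright (0.1 rad) on the white plate, within 40 mm of its centre; the pointer's tip is within 4 mm (about 7 degrees) of the red mark's inner end; all at rest (horizontal distance between cork_seat and flask_mouth below 0.005 m and z of cork_seat in the frame of flask_mouth between -0.004 and 0.003 m and angle between the z axis of cork and the z axis of flask, either way round below 0.1 rad and angle between flask's own z axis and vertical below 0.1 rad and horizontal distance between flask and plate below 0.04 m and z of flask in the frame of plate between -0.005 and 0.005 m and horizontal distance between knob_tip and mark below 0.004 m and velocity of joint speed_knob between -0.05 and 0.05 rad/s and linear speed of each of flask, cork below 0.02 m/s); the robot touches nothing.
It fails at once if the flask is tipped over (more than 0.4 rad) (angle between flask's own z axis and vertical above 0.4 rad).
It fails at once if another thing on the bench is moved more than 40 mm (distance of any of rubber_bung, blank, brush, glue, tin, bowl_blank, screwdriver from where it was at the start of the episode above 0.04 m).
It also fails if it takes over 61 s, if anything falls off the work surface, if the arm or the gripper's body presses on something with over 40 N, if the wrist force passes 120 N, or if a joint passes its speed limit or range.

## Working session

There is one attempt and no reset: what is moved stays moved. The work goes in short steps, Python scripts to look and compute and a tool call to move; the robot and the scene stay as the last step left them, time stands still between calls to the robot, and variables do not carry over. Pictures are saved under pics/ and viewed, at most 10 in all, crops included, and the job is handed in when it is done.

Besides the shell and the picture viewer there is one more tool, called after "Call:" by a JSON object that holds its "op" and its "data", one argument or row to a line. move_arm: Moves the arm, as the interface text tells. Its arguments: {"type":"object","properties":{"motion":{"type":"array"}},"required":["motion"]}

```bash
mkdir -p pics; ls; python3 - <<'E'
from plant import ctrl
import cv2,pickle
d={}
for n in("scene","top"):
    s=ctrl.snapshot(n);d[n]=s;cv2.imwrite(f"pics/{n}0.png",s["color"])
    print(n,s["camera_matrix"].round(1).tolist(),s["cam_to_world"].round(3).tolist(),s.keys())
pickle.dump(d,open("s0.pkl","wb"))
o=ctrl.get_obs();print(o)
E
```

```text
pics
scene [[448.6, 0.0, 323.7], [0.0, 448.6, 209.3], [0.0, 0.0, 1.0]] [[0.817, -0.375, 0.438, 1.085], [0.576, 0.544, -0.61, -0.739], [-0.01, 0.75, 0.661, 0.933], [0.0, 0.0, 0.0, 1.0]] dict_keys(['color', 'camera_matrix', 'cam_to_world'])
top [[404.7, 0.0, 313.8], [0.0, 404.7, 195.4], [0.0, 0.0, 1.0]] [[0.001, 0.996, -0.084, 0.459], [-1.0, 0.001, 0.005, 0.017], [0.005, 0.084, 0.996, 1.421], [0.0, 0.0, 0.0, 1.0]] dict_keys(['color', 'camera_matrix', 'cam_to_world'])
{'clock': 0.1, 'joint_pos': array([ 8.74408349e+01,  2.05879233e+01,  6.36717121e-01, -1.65372371e-02,
       -7.01351878e+01, -1.65064923e+01]), 'qvel': array([ 0.05728889, -0.05661236,  0.07761654,  0.04901202,  0.03937016,
        0.08591951]), 'tau': array([-1.60440552e-03, -5.84162557e+01,  2.93751544e+01,  7.01553673e+00,
        1.01635893e-02, -5.32959371e-05]), 'tool_pos': array([0.22039006, 0.63756058, 0.24469592]), 'orientation': array([ 1.79912749e+02, -9.64270797e-03, -1.90712812e+01]), 'force': array([ 0.31605882, -0.25378985,  0.42588878]), 'moment': array([0.0313555 , 0.01841786, 0.00447655]), 'gripper_force': 0.0, 'opening': 0.08783367720938517}
```

View pics/scene0.png

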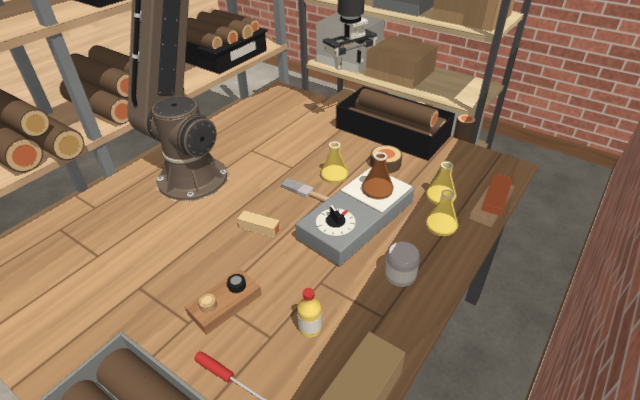

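View pics/top0.png

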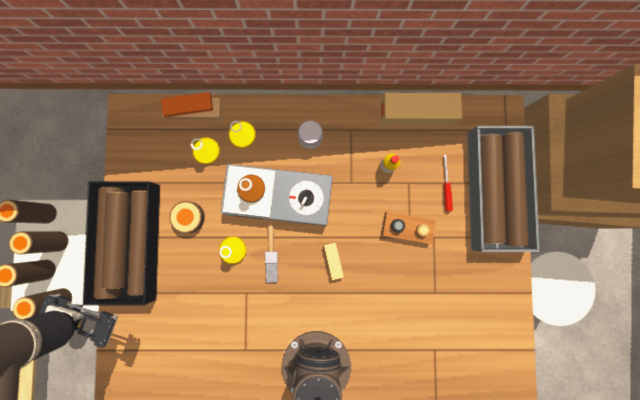

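The scene view shows the cork at about (208,301), bung (236,283), amber flask (378,175) and knob (336,218). In the top view they are cork (423,231), bung (398,226), flask lip (246,184) and knob (306,198). Next I'll enlarge the important regions.

```bash
cat > h.py <<'E'
import numpy as np,cv2
def ray(s,u,v):
    K=np.array(s["camera_matrix"]);T=np.array(s["cam_to_world"])
    d=np.linalg.inv(K)@[u,v,1];d=T[:3,:3]@[d[0],-d[1],-d[2]]
    return T[:3,3],d
def onz(s,u,v,z):
    o,d=ray(s,u,v);return o+d*(z-o[2])/d[2]
def proj(s,p):
    K=np.array(s["camera_matrix"]);T=np.array(s["cam_to_world"])
    c=T[:3,:3].T@(np.array(p)-T[:3,3]);q=K@[c[0],-c[1],-c[2]];return q[:2]/q[2]
def tri(s1,p1,s2,p2):
    A=np.zeros((3,3));b=np.zeros(3)
    for s,p in((s1,p1),(s2,p2)):
        o,d=ray(s,*p);d=d/np.linalg.norm(d);M=np.eye(3)-np.outer(d,d);A+=M;b+=M@o
    return np.linalg.solve(A,b)
def crop(s,x,y,w,h,k):
    return cv2.resize(s["color"][y:y+h,x:x+w],None,fx=k,fy=k,interpolation=cv2.INTER_NEAREST)
E
python3 - <<'E'
import pickle,cv2,numpy as np
from h import *
d=pickle.load(open("s0.pkl","rb"));t,s=d["top"],d["scene"]
a=crop(t,216,160,120,75,6); b=np.hstack([crop(t,378,206,60,42,6),crop(s,180,265,60,42,6)])
cv2.imwrite("pics/c1.png",cv2.resize(np.vstack([a[:, :720],b]),None,fx=.85,fy=.85,interpolation=cv2.INTER_NEAREST))
cv2.imwrite("pics/c2.png",np.vstack([crop(s,300,140,120,95,6)]))
E
```

```text
(no output)
```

View pics/c1.png

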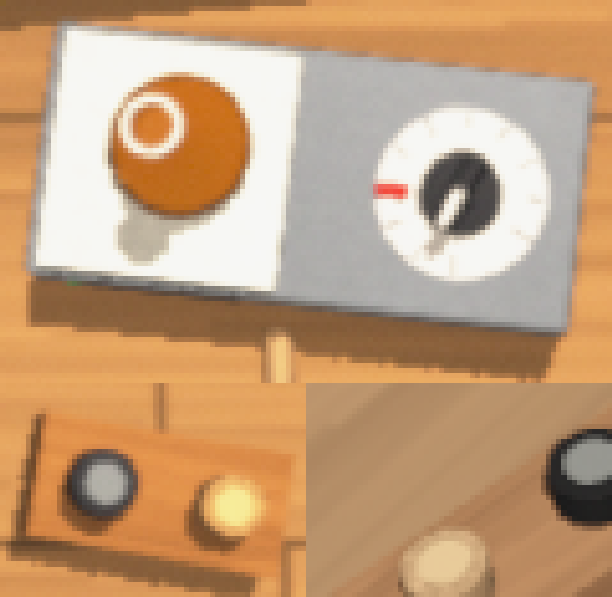

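View pics/c2.png

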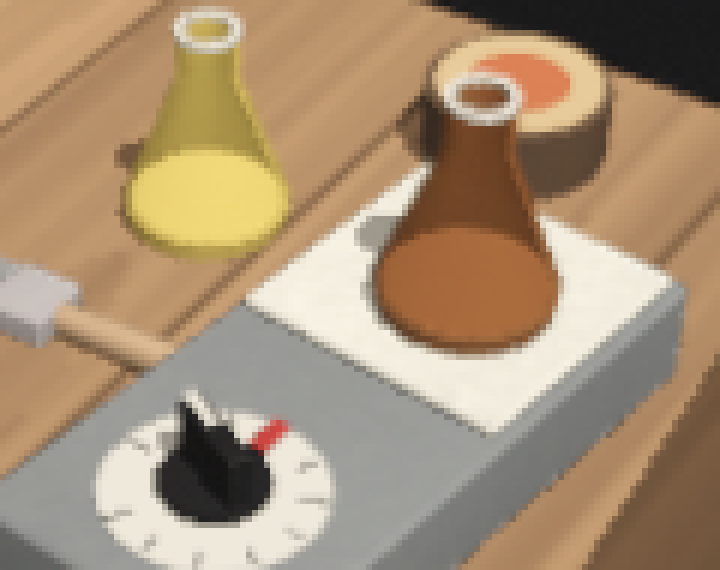

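The crops show the flask lip at about (245.8,184.5) in the top view and (380.3,156.2) in the scene view. The pointer points towards the robot and slightly left, with the red mark about 60–70° clockwise of it. Now I'll measure to sub-pixel.

```bash
cat > m.py <<'E'
import pickle,cv2,numpy as np
from h import *
d=pickle.load(open("s0.pkl","rb"));t,s=d["top"],d["scene"]
def box(im,m,x0,y0,x1,y1):
    q=np.zeros(im.shape[:2],bool);q[y0:y1,x0:x1]=m[y0:y1,x0:x1];return q
def ell(m):
    c,_=cv2.findContours(m.astype(np.uint8),cv2.RETR_EXTERNAL,cv2.CHAIN_APPROX_NONE)
    c=max(c,key=cv2.contourArea);return cv2.fitEllipse(c) ,cv2.minAreaRect(c)
def cen(m):
    v,u=np.nonzero(m);return u.mean(),v.mean()
R={}
for n,im,S in(("t",t["color"],t),("s",s["color"],s)):
    h=cv2.cvtColor(im,cv2.COLOR_BGR2HSV).astype(int);H,Sa,V=h[...,0],h[...,1],h[...,2]
    wh=(Sa<60)&(V>170)
    b={"t":dict(lip=(237,176,255,194),dial=(287,178,326,217),red=(287,190,300,205),cork=(415,221,432,240),blk=(295,185,320,212)),
       "s":dict(lip=(372,148,389,164),dial=(310,203,360,240),red=(338,205,352,218),cork=(195,290,220,314),blk=(320,200,350,232))}[n]
    lip=box(im,(Sa<(110 if n=="t" else 90))&(V>165),*b["lip"]);e=ell(lip);print(n,"lip",e[0],lip.sum());R[n,"lip"]=e[0][0]
    red=box(im,((H<8)|(H>172))&(Sa>110)&(V>120),*b["red"])
    dial=box(im,(wh|red|(V<75)),*b["dial"]);e=ell(dial);print(n,"dial",e[0]);print("   ->",onz(S,*e[0][0],.071)); R[n,"dial"]=e[0][0]
    c=cen(red);p=onz(S,*c,.074);print(n,"red",c,red.sum(),p);R[n,"red"]=c
    if n=="t":
        cork=box(im,(H>15)&(H<32)&(V>205)&(Sa<190),*b["cork"]);e=ell(cork);print("cork",e[0],cen(cork),onz(S,*cen(cork),.058),cork.sum())
        w=box(im,wh,300,193,310,212);w2=box(im,wh,301,194,308,208)
    
print("mouth",tri(t,R["t","lip"],s,R["s","lip"]),onz(t,*R["t","lip"],.203),onz(s,*R["s","lip"],.203))
# stirrer outline (grey+white) in top
E
python3 m.py; python3 - <<'E'
from m import *
im=t["color"]
h=cv2.cvtColor(im,cv2.COLOR_BGR2HSV)
print("cork top S\n",h[220:241,414:434,1]);print("V\n",h[220:241,414:434,2])
print("knob V");print(h[186:214,294:320,2])
E
```

```text
t lip ((243.53282165527344, 183.0771484375), (12.70477294921875, 16.493038177490234), 126.05619049072266) 128
t dial ((306.0, 197.0), (44.976654052734375, 44.976654052734375), 0.0)
   -> [0.56780933 0.03618966 0.071     ]
t red (np.float64(292.46153846153845), np.float64(196.76923076923077)) 13 [0.56829913 0.08135408 0.074     ]
cork ((423.4659729003906, 229.50259399414062), (10.760214805603027, 10.907230377197266), 174.72354125976562) (np.float64(423.4433962264151), np.float64(229.46226415094338)) [ 0.45973865 -0.35863519  0.058     ] 106
s lip ((379.79156494140625, 154.8325958251953), (9.790060997009277, 16.66545867919922), 127.82970428466797) 96
s dial ((335.29925537109375, 221.53604125976562), (27.51375389099121, 39.6734733581543), 91.94065856933594)
   -> [0.57156629 0.03152319 0.071     ]
s red (np.float64(344.3529411764706), np.float64(212.11764705882354)) 17 [0.57251577 0.07651497 0.074     ]
mouth [0.59771494 0.22262698 0.19967682] [0.59927315 0.2234349  0.203     ] [0.59833366 0.21640454 0.203     ]
t lip ((243.53282165527344, 183.0771484375), (12.70477294921875, 16.4930381
[... 6896 characters left out ...]
47 247 247
  247 247 247 247 247 247 247 239]
 [247 247 247 247 242 215 190 190 205 244 247 247 247 247 247 247 247 247
  247 247 247 247 247 247 247 237]
 [242 247 247 243 245 234 202 215 228 246 247 247 247 247 247 247 247 247
  247 247 247 247 247 247 239 202]
 [193 233 242 244 246 241 231 245 247 247 243 246 247 247 247 247 247 247
  247 247 247 247 246 238 201 179]
 [178 193 234 246 247 247 247 247 247 247 242 246 247 247 247 247 247 247
  247 247 247 243 219 191 179 177]
 [178 179 189 217 240 246 247 247 247 247 242 246 247 247 247 247 247 247
  247 247 242 214 183 178 176 175]
 [178 178 177 181 192 217 239 246 247 247 241 246 247 247 247 247 246 240
  232 217 193 182 177 178 175 176]]
```

```bash
python3 - <<'E'
import pickle,cv2,numpy as np
from h import *
d=pickle.load(open("s0.pkl","rb"));t,s=d["top"],d["scene"]
def up(S,x,y,w,h,k=8):
    return cv2.resize(S["color"][y:y+h,x:x+w],None,fx=k,fy=k,interpolation=cv2.INTER_CUBIC)
def full(p,x,y,k=8): return ((p[0]+.5)/k-.5+x,(p[1]+.5)/k-.5+y)
def comps(m):
    c,h=cv2.findContours(m.astype(np.uint8),cv2.RETR_CCOMP,cv2.CHAIN_APPROX_NONE);return c,h
def hsv(i):
    h=cv2.cvtColor(i,cv2.COLOR_BGR2HSV).astype(int);return h[...,0],h[...,1],h[...,2]
for n,S,r,thr in(("t",t,(236,174,20,20),95),("s",s,(370,146,21,21),75)):
    H,A,V=hsv(up(S,*r));m=(A<thr)&(V>130)
    c,h=comps(m)
    for i,k in enumerate(c):
        if cv2.contourArea(k)>800: e=cv2.fitEllipse(k);print(n,"lip","hole" if h[0][i][3]>=0 else "outer",np.round(full(e[0],*r[:2]),2),np.round(np.array(e[1])/8,1),onz(S,*full(e[0],*r[:2]),.203).round(4))
for n,S,r in(("t",t,(284,174,44,48)),("s",s,(308,198,54,46))):
    H,A,V=hsv(up(S,*r));red=((H<8)|(H>172))&(A>100)
    c,_=comps(red);k=max(c,key=cv2.contourArea);b=cv2.minAreaRect(k);p=full(b[0],*r[:2]);P=onz(S,*p,.074);print(n,"red",np.round(p,2),np.round(np.array(b[1])/8,1),P.round(4))
    m=(A<40)&(V>205);c,_=comps(m);k=cv2.convexHull(max(c,key=cv2.contourArea));e=cv2.fitEllipse(k);p=full(e[0],*r[:2])
    print(n,"dial",np.round(p,2),np.round(np.array(e[1])/8,1),onz(S,*p,.071).round(4))
    if n=="t":
        m=(V<140);c,_=comps(m);k=cv2.convexHull(max(c,key=cv2.contourArea));e=cv2.fitEllipse(k);p=full(e[0],*r[:2]);print("black disc",np.round(p,2),np.round(np.array(e[1])/8,1),onz(S,*p,.078).round(4))
        mm=np.zeros(V.shape,np.uint8);mm[:]=(V>150)&(A<80);
        nl,lab,st,ce=cv2.connectedComponentsWithStats(mm)
        w=((V>150)&(A<80));w[:, :8*(300-284)]=0;w[:,8*(309-284):]=0;w[:8*(195-174)]=0;w[8*(204-174):]=0
        pts=np.argwhere(w)[:,::-1].astype(np.float32);l=cv2.fitLine(pts,cv2.DIST_L2,0,.01,.01).ravel()
        q=full(l[2:],*r[:2]);A1=onz(S,*q,.111);A2=onz(S,q[0]+l[0],q[1]+l[1],.111);v=A2-A1;print("pointer mid",A1.round(4),"line angle",np.degrees(np.arctan2(v[1],v[0])))
# cork core
r=(412,218,24,24);H,A,V=hsv(up(t,*r));c,_=comps(A<118);k=max(c,key=cv2.contourArea);e=cv2.fitEllipse(k);p=full(e[0],*r[:2]);print("cork core",np.round(p,2),np.array(e[1])/8,onz(t,*p,.058).round(4))
r=(194,288,26,26);H,A,V=hsv(up(s,*r));print("scene cork V",V[4::8,4::8][:, :])
# stirrer outline
H,A,V=hsv(t["color"]);m=np.zeros(A.shape,np.uint8);m[155:240,215:340]=((A<60)&(V>120))[155:240,215:340]
m=cv2.morphologyEx(m,cv2.MORPH_CLOSE,np.ones((25,25)));c,_=comps(m);k=max(c,key=cv2.contourArea);b=cv2.minAreaRect(k)
cc=[onz(t,*x,.07)[:2] for x in cv2.boxPoints(b)];print("stirrer rect",np.round(cc,4).tolist(),onz(t,*b[0],.07).round(4))
E
```

```text
t lip outer [242.79 182.89] [16.5 20.9] [0.5998 0.2257 0.203 ]
t lip hole [245.18 184.02] [8.1 8.5] [0.5964 0.2184 0.203 ]
s lip outer [379.77 155.81] [ 8.8 13.6] [0.6007 0.2121 0.203 ]
s lip hole [380.1 155.6] [4.2 8.5] [0.601  0.2136 0.203 ]
t red [292.09 196.83] [6.5 2.8] [0.5681 0.0826 0.074 ]
t dial [305.96 197.36] [34.7 35. ] [0.5666 0.0363 0.071 ]
black disc [305.73 197.54] [15.5 16.2] [0.5654 0.037  0.078 ]
pointer mid [0.5547 0.0428 0.111 ] line angle -32.039337665711756
s red [344.2  212.26] [2.9 7.2] [0.5725 0.0757 0.074 ]
s dial [335.23 221.57] [27.1 39.5] [0.5715 0.0313 0.071 ]
cork core [423.43 229.68] [7.15329885 7.40050554] [ 0.459  -0.3586  0.058 ]
scene cork V [[185 186 187 185 182 181 182 183 184 185 185 185 185 185 185 184 183 178
  175 176 177 174 170 168 172 175]
 [186 186 185 182 181 183 185 185 185 185 185 185 185 185 183 179 174 174
  176 176 172 168 170 174 174 174]
 [186 184 182 182 183 185 185 185 185 185 185 185 184 182 178 174 175 177
  174 168 167 172 174 174 174 177]
 [183 182 182 183 185 185 185 185 185 185 185 183 179 173 173 175 177 172
  167 170 17
[... 1832 characters left out ...]
 176 172
  165 160 163 164 187 190 190 189]
 [174 171 171 172 177 179 163 143 149 158 160 165 170 169 167 163 163 165
  163 160 173 176 187 190 187 185]
 [170 171 174 177 182 187 172 153 147 154 161 163 165 169 171 168 163 163
  163 170 188 191 189 186 182 180]
 [171 175 179 184 189 189 191 183 163 153 159 167 166 164 171 175 174 179
  181 188 189 188 185 181 179 179]
 [176 181 186 188 189 190 191 192 191 173 168 169 171 174 180 184 184 189
  189 189 186 182 179 179 179 181]
 [183 188 188 190 191 192 191 190 189 189 188 185 176 186 192 190 189 189
  188 186 181 178 178 180 182 181]]
stirrer rect [[0.5143, 0.3214], [0.6807, 0.3059], [0.6404, -0.0509], [0.4746, -0.0317]] [0.5771 0.1361 0.07  ]
```

Both views agree with each other apart from a constant few-millimetre calibration offset. The cork is at about (0.459, -0.359), the flask mouth at about (0.597, 0.218) and the knob at about (0.566, 0.037). The pointer is at about 148° and the mark at about 88°, so it needs a turn of about 60° clockwise. I'll grasp the cork first and squeeze it in two directions. That also gives a check on the cameras.

Call:
{"op": "move_arm", "data": {
  "motion": [
    [[466,249,-20],[0,0,-19.07],0],
    [[466,249,-20],[0,0,-19.07],0],
    [[466,249,-20],[0,0,-19.07],0],
    [[466,249,-20],[0,0,-19.07],0],
    [[466,249,-20],[0,0,-19.07],0],
    [[466,249,-20],[0,0,-19.07],0],
    [[466,249,-20],[0,0,-19.07],0],
    [[466,249,-20],[0,0,-19.07],0],
    [[466,249,-20],[0,0,-19.07],0],
    [[466,249,-20],[0,0,-19.07],0]
  ]
}}

```text
clock: 0.93
tool_pos: [0.5043, 0.3307, 0.2612]
orientation: [180.0, 0.0, 0.0]
force: [-0.2, 0.6, 0.5]
opening: 0.0876
gripper_force: 0.0
```

Call:
{"op": "move_arm", "data": {
  "motion": [
    [[-45,690,0],[0,0,90],0],
    [[-45,690,0],[0,0,90],0],
    [[-45,690,0],[0,0,90],0],
    [[-45,690,0],[0,0,90],0],
    [[-45,690,0],[0,0,90],0],
    [[-45,690,0],[0,0,90],0],
    [[-45,690,0],[0,0,90],0],
    [[-45,690,0],[0,0,90],0],
    [[-45,690,0],[0,0,90],0],
    [[-45,690,0],[0,0,90],0]
  ]
}}

```text
clock: 1.77
tool_pos: [0.4756, -0.0851, 0.2614]
orientation: [-180.0, 0.0, -71.9]
force: [1.2, -0.6, -0.0]
opening: 0.0875
gripper_force: 0.0
```

```bash
python3 - <<'E'
from plant import ctrl
o=ctrl.get_obs();print(o["joint_pos"].round(1),o["tool_pos"],o["orientation"])
E
```

```text
[ 13.2   1.5 -21.3  -0.  -67.2   4.8] [ 0.47556851 -0.0850812   0.26143262] [-1.79977780e+02  8.47977214e-03 -7.19472888e+01]
```

Call:
{"op": "move_arm", "data": {
  "motion": [
    [[257,99,100],[0,0,18.1],0],
    [[257,99,100],[0,0,18.1],0],
    [[257,99,100],[0,0,18.1],0],
    [[257,99,100],[0,0,18.1],0],
    [[257,99,100],[0,0,18.1],0],
    [[257,99,100],[0,0,18.1],0],
    [[257,99,100],[0,0,18.1],0],
    [[257,99,140],[0,0,18.1],0],
    [[257,99,140],[0,0,18.1],0],
    [[257,99,140],[0,0,18.1],0]
  ]
}}

```text
clock: 2.6
tool_pos: [0.4615, -0.3584, 0.1193]
orientation: [179.7, 0.1, -89.8]
force: [0.3, 0.3, 1.5]
opening: 0.0878
gripper_force: 0.0
```

```bash
python3 - <<'E'
from plant import ctrl
import cv2,numpy as np
from h import *
o=ctrl.get_obs();print(o["tool_pos"],o["orientation"])
t=ctrl.snapshot("top");s=ctrl.snapshot("scene")
p=o["tool_pos"];print(proj(t,p),proj(s,p),proj(t,p+[0,0,-.019]),proj(s,p+[0,0,-.019]))
cv2.imwrite("pics/d1.png",np.hstack([crop(t,390,200,64,60,6),crop(s,170,250,64,60,6)]))
E
```

```text
[ 0.46151786 -0.35835625  0.11926513] [ 1.79691374e+02  1.16202032e-01 -8.98115852e+01]
[428.59229135 228.89864246] [202.24155058 282.10449992] [426.91418248 228.90904609] [203.76451207 287.29919598]
```

View pics/d1.png

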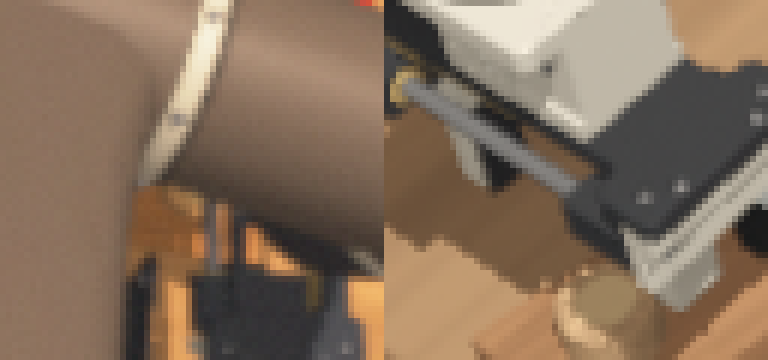

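The crops show the gripper above the cork, with the cork between the fingers. I'll descend and squeeze across the block.

Call:
{"op": "move_arm", "data": {
  "motion": [
    [[0,0,30],[0,0,0],0],
    [[0,0,50],[0,0,0],0],
    [[0,0,63],[0,0,0],0],
    [[0,0,63],[0,0,0],0.7],
    [[0,0,63],[0,0,0],0.7],
    [[0,0,63],[0,0,0],0.7],
    [[0,0,63],[0,0,0],0.7],
    [[0,0,63],[0,0,0],0.7],
    [[0,0,63],[0,0,0],0.7]
  ]
}}

```text
clock: 3.45
tool_pos: [0.464, -0.3585, 0.0594]
orientation: [-179.9, -0.0, -89.7]
force: [0.0, -0.2, 0.2]
opening: 0.0535
gripper_force: 0.0
```

Call:
{"op": "move_arm", "data": {
  "motion": [
    [[0,0,3],[0,0,0],0.7],
    [[0,0,3],[0,0,0],0.7],
    [[0,0,3],[0,0,0],0.7],
    [[0,0,3],[0,0,0],0.7],
    [[0,0,3],[0,0,0],0.7],
    [[0,0,3],[0,0,0],0.7]
  ]
}}

```text
clock: 3.95
tool_pos: [0.4634, -0.3584, 0.0552]
orientation: [180.0, 0.0, -89.7]
force: [-0.1, -0.4, -0.3]
opening: 0.0412
gripper_force: 30.0
```

Call:
{"op": "move_arm", "data": {
  "motion": [
    [[0,0,0],[0,0,0],0.3],
    [[0,0,0],[0,0,0],0.3],
    [[0,0,0],[0,0,0],0.3],
    [[0,0,0],[0,0,-90],0.3],
    [[0,0,0],[0,0,-90],0.3],
    [[0,0,0],[0,0,-90],0.3],
    [[0,0,0],[0,0,-90],0.3],
    [[0,0,0],[0,0,-90],0.3],
    [[0,0,0],[0,0,-90],0.3],
    [[0,0,0],[0,0,-90],0.3]
  ]
}}

```text
clock: 4.78
tool_pos: [0.4635, -0.3584, 0.0553]
orientation: [-180.0, -0.0, -39.2]
force: [-0.8, 0.5, -0.3]
opening: 0.0618
gripper_force: 0.0
```

Call:
{"op": "move_arm", "data": {
  "motion": [
    [[0,0,0],[0,0,-39.9],0.3],
    [[0,0,0],[0,0,-39.9],0.3],
    [[0,0,0],[0,0,-39.9],0.3],
    [[0,0,0],[0,0,-39.9],0.3],
    [[0,0,0],[0,0,-39.9],0.3],
    [[0,0,0],[0,0,-39.9],0.3],
    [[0,0,0],[0,0,-39.9],0.3]
  ]
}}

```text
clock: 5.37
tool_pos: [0.4635, -0.3584, 0.0554]
orientation: [180.0, -0.0, 0.5]
force: [-0.4, 0.5, -0.2]
opening: 0.0616
gripper_force: 0.0
```

Call:
{"op": "move_arm", "data": {
  "motion": [
    [[0,0,0],[0,0,0.5],0.8],
    [[0,0,0],[0,0,0.5],0.8],
    [[0,0,0],[0,0,0.5],0.8],
    [[0,0,0],[0,0,0.5],0.8],
    [[0,0,0],[0,0,0.5],0.8],
    [[0,0,0],[0,0,0.5],0.8],
    [[0,0,-20],[0,0,0.5],0.8],
    [[0,0,-60],[0,0,0.5],0.8],
    [[0,0,-100],[0,0,0.5],0.8],
    [[0,0,-140],[0,0,0.5],0.8]
  ]
}}

```text
clock: 6.2
tool_pos: [0.4629, -0.3582, 0.1967]
orientation: [-180.0, 0.1, -0.2]
force: [2.2, 0.1, -0.6]
opening: 0.0413
gripper_force: 30.0
```

```bash
python3 - <<'E'
import pickle
from h import *
d=pickle.load(open("s0.pkl","rb"));t,s=d["top"],d["scene"]
import cv2
i=cv2.resize(s["color"][288:314,194:220],None,fx=8,fy=8,interpolation=cv2.INTER_CUBIC);V=i.max(2)
c,_=cv2.findContours((V>221).astype('uint8'),cv2.RETR_EXTERNAL,cv2.CHAIN_APPROX_NONE);e=cv2.fitEllipse(max(c,key=cv2.contourArea));p=((e[0][0]+.5)/8-.5+194,(e[0][1]+.5)/8-.5+288)
print("scene cork",p,e[1],onz(s,*p,.058),"true .463 -.3583",proj(s,[.463,-.3583,.058]),proj(t,[.463,-.3583,.058]))
print(tri(t,(423.43,229.68),s,p),tri(t,(245.18,184.02),s,(380.1,155.7)),tri(t,(305.96,197.36),s,(335.23,221.57)))
E
```

```text
scene cork (206.37692165374756, 299.5913848876953) (59.68694305419922, 87.59585571289062) [ 0.46279116 -0.36170272  0.058     ] true .463 -.3583 [207.47485794 298.69095147] [423.32218536 228.4888307 ]
[ 0.45916097 -0.35974442  0.05315361] [0.59740795 0.21956308 0.19777538] [0.56742532 0.03665791 0.06470048]
```

Call:
{"op": "move_arm", "data": {
  "motion": [
    [[0,0,-73],[0,0,0],0.8],
    [[0,0,-73],[0,0,0],0.8],
    [[60,-350,-73],[0,0,0],0.8],
    [[60,-350,-73],[0,0,0],0.8],
    [[60,-350,-73],[0,0,0],0.8],
    [[60,-350,-73],[0,0,0],0.8],
    [[60,-350,-73],[0,0,0],0.8],
    [[60,-350,-73],[0,0,0],0.8],
    [[60,-350,-73],[0,0,0],0.8],
    [[60,-350,-73],[0,0,0],0.8]
  ]
}}

```text
clock: 7.03
tool_pos: [0.5206, -0.028, 0.2686]
orientation: [-180.0, -0.0, -0.2]
force: [1.3, -1.2, 0.0]
opening: 0.0409
gripper_force: 30.0
```

Call:
{"op": "move_arm", "data": {
  "motion": [
    [[80,-246,0],[0,0,0],0.8],
    [[80,-246,0],[0,0,0],0.8],
    [[80,-246,0],[0,0,0],0.8],
    [[80,-246,0],[0,0,0],0.8],
    [[80,-246,0],[0,0,0],0.8],
    [[80,-246,0],[0,0,0],0.8],
    [[80,-246,0],[0,0,0],0.8],
    [[80,-246,0],[0,0,0],0.8],
    [[80,-246,0],[0,0,0],0.8]
  ]
}}

```text
clock: 7.78
tool_pos: [0.6013, 0.2162, 0.2675]
orientation: [180.0, 0.1, -0.1]
force: [0.4, -0.2, 0.1]
opening: 0.0408
gripper_force: 30.0
```

```bash
python3 - <<'E'
from plant import ctrl
import cv2,numpy as np
from h import *
o=ctrl.get_obs();print(o["tool_pos"],o["orientation"])
t=ctrl.snapshot("top");s=ctrl.snapshot("scene")
p=o["tool_pos"]
print("plug bottom proj",proj(s,p+[0,0,-.047]),"mouth",proj(s,[.6005,.218,.203]))
cv2.imwrite("pics/d2.png",np.hstack([crop(t,215,160,64,64,6),crop(s,346,120,64,64,6)]))
E
```

```text
[0.6013282  0.21619427 0.26747631] [ 1.79950929e+02  7.59140831e-02 -1.27684072e-01]
plug bottom proj [381.1322855  150.06153974] mouth [380.73453507 154.81385081]
```

View pics/d2.png

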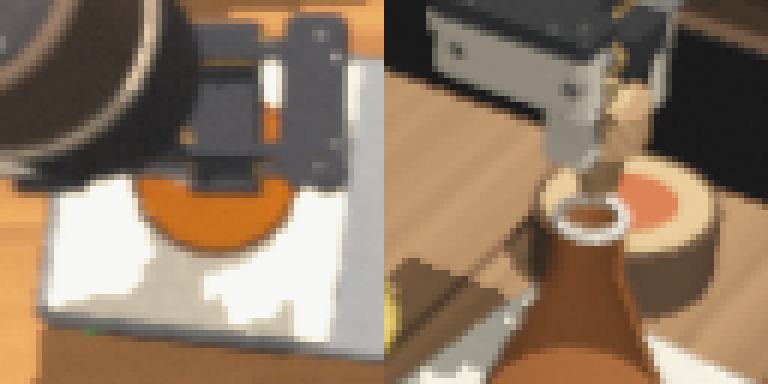

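```bash
python3 - <<'E'
from plant import ctrl
import numpy as np
from h import *
s=ctrl.snapshot("scene");c=s["color"]
for r in range(132,164): print(r," ".join("%d,%d,%d"%tuple(x) for x in c[r,374:391]))
p=ctrl.get_obs()["tool_pos"];print(p)
for z in(-.045,-.04,-.03,.0):print(z,proj(s,p+[0,0,z]))
E
```

```text
132 128,142,149 134,148,156 138,152,160 129,144,151 128,142,149 144,159,166 156,171,179 160,176,184 120,136,144 87,112,135 72,97,121 51,61,72 45,46,49 47,48,51 39,39,40 37,37,38 108,120,126
133 124,138,145 121,134,141 110,122,128 123,137,144 134,148,156 143,158,165 146,161,169 157,174,181 132,154,166 125,165,197 115,155,187 77,104,127 59,73,90 72,97,124 66,87,112 48,58,70 130,144,151
134 124,138,145 108,119,124 77,81,84 86,92,96 118,130,137 127,141,148 150,165,172 161,177,185 125,146,158 94,126,148 90,125,150 105,145,173 106,146,176 126,169,205 117,156,193 91,123,155 140,157,168
135 124,138,145 109,120,126 86,92,96 77,80,83 121,134,140 131,144,151 154,169,177 168,185,192 124,144,156 92,124,147 90,124,149 145,193,222 156,204,234 145,192,225 132,176,213 128,172,210 144,168,187
136 124,138,145 124,138,145 116,128,135 107,116,122 138,152,159 147,161,169 156,172,180 165,181,189 116,136,149 88,121,145 107,148,175 148,196,225 153,202,231 137,182,216 127,171,207 126,170,207 133,163,187
137 124,138,145 124,138,145 122,135,142 127,141,148 143,158,165 147,163,170 155,170,178 151,166,173 110,133
[... 4657 characters left out ...]
1 29,52,83 34,62,103 38,68,113 40,72,118 39,71,118 40,71,117 38,68,114 38,68,111 37,66,108 35,64,104 37,67,109 53,92,143 114,160,195 141,188,219 146,193,223 145,193,222 144,192,221
162 32,55,89 35,62,103 36,67,111 39,70,115 39,71,117 38,69,115 38,68,112 37,66,109 36,65,106 36,62,103 38,67,110 49,86,136 75,103,136 80,108,134 80,108,135 81,108,136 72,95,120
163 33,57,91 34,63,103 38,69,112 39,71,115 39,70,115 39,70,114 38,68,111 37,66,109 37,64,106 35,62,102 40,72,117 48,85,135 60,83,114 62,82,105 62,81,105 62,82,105 62,82,105
[0.60137936 0.21464178 0.26857392]
-0.045 [380.95580728 149.40092159]
-0.04 [381.08884601 147.90649339]
-0.03 [381.35702959 144.89397896]
0.0 [382.17883577 135.66260476]
```

```bash
python3 - <<'E'
from plant import ctrl
import numpy as np
from h import *
s=ctrl.snapshot("scene");t=ctrl.snapshot("top")
p=ctrl.get_obs()["tool_pos"];print(p)
for a in(.0095,-.0095):
  for b in(.0204,.0304,.0414):
    print(a,b,proj(s,p+[a,-b,-.019]).round(2))
print("far",proj(s,p+[.0095,.0204,-.019]))
import cv2
cv2.imwrite("pics/d3.png",np.hstack([cv2.resize(s["color"][125:165,362:402],None,fx=10,fy=10,interpolation=cv2.INTER_CUBIC),cv2.resize(t["color"][160:200,235:275],None,fx=10,fy=10,interpolation=cv2.INTER_CUBIC)]))
for a in(-.039,.039):
  for b in(-.0965,.0965): print("body",proj(t,p+[a,b,.047]).round(1))
E
```

```text
[0.60154222 0.21460245 0.26885663]
0.0095 0.0204 [381.03 145.92]
0.0095 0.0304 [379.2 147.6]
0.0095 0.0414 [377.17 149.47]
-0.0095 0.0204 [375.01 143.76]
-0.0095 0.0304 [373.17 145.42]
-0.0095 0.0414 [371.12 147.27]
far [388.31206699 139.22849174]
body [274.9 191.7]
body [204.4 191.6]
body [275.1 163.6]
body [205.  163.5]
```

View pics/d3.png

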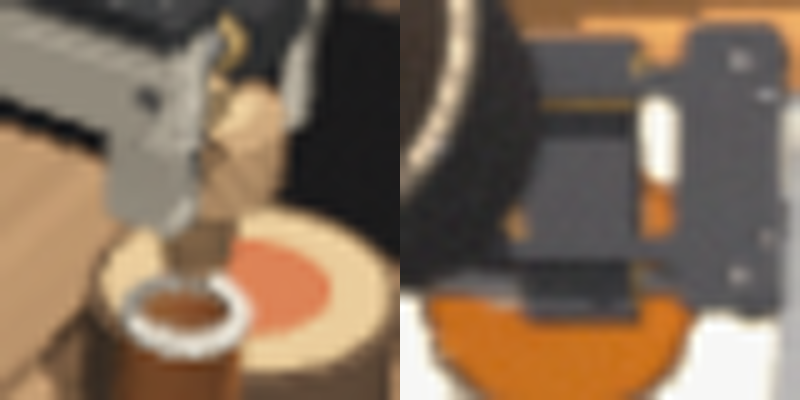

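The crop shows the plug almost directly above the mouth, and the fingers agree with the scene camera to within 0.5 px. I'll therefore use the scene camera's mouth estimate of about (0.6005, 0.2135) and insert gently.

Call:
{"op": "move_arm", "data": {
  "motion": [
    [[-1,1,5],[0,0,0],0.8],
    [[-1,1,10],[0,0,0],0.8],
    [[-1,1,14],[0,0,0],0.8],
    [[-1,1,17],[0,0,0],0.8],
    [[-1,1,20],[0,0,0],0.8],
    [[-1,1,23],[0,0,0],0.8],
    [[-1,1,26],[0,0,0],0.8],
    [[-1,1,26],[0,0,0],0.8]
  ]
}}

```text
clock: 8.7
tool_pos: [0.6004, 0.2149, 0.2415]
orientation: [180.0, 0.0, -0.2]
force: [-0.1, 0.8, -0.3]
opening: 0.0411
gripper_force: 30.0
```

```bash
python3 - <<'E'
from plant import ctrl
import numpy as np,cv2
s=ctrl.snapshot("scene");o=ctrl.get_obs();print(o["tool_pos"],o["force"],o["moment"])
cv2.imwrite("pics/d4.png",cv2.resize(s["color"][125:195,345:415],None,fx=7,fy=7,interpolation=cv2.INTER_CUBIC))
E
```

```text
[0.60042944 0.21482462 0.24182887] [-1.29588173  0.53295063 -0.3193754 ] [ 0.23911748  0.36874172 -0.05395209]
```

View pics/d4.png

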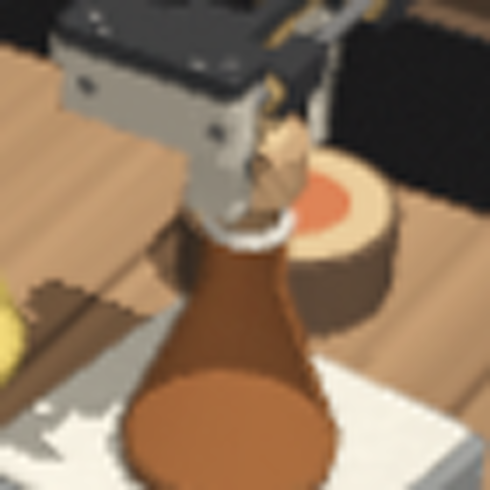

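The picture shows the plug entering the lip, with the flask upright and no contact force. I'll continue down slowly.

Call:
{"op": "move_arm", "data": {
  "motion": [
    [[0,0.5,3],[0,0,0],0.8],
    [[0,0.5,6],[0,0,0],0.8],
    [[0,0.5,9],[0,0,0],0.8],
    [[0,0.5,11],[0,0,0],0.8],
    [[0,0.5,13],[0,0,0],0.8],
    [[0,0.5,14],[0,0,0],0.8],
    [[0,0.5,15],[0,0,0],0.8],
    [[0,0.5,15],[0,0,0],0.8]
  ]
}}

```text
clock: 9.42
tool_pos: [0.6006, 0.2142, 0.2271]
orientation: [180.0, 0.0, -0.2]
force: [-1.6, 1.9, 1.2]
opening: 0.0412
gripper_force: 30.0
```

Call:
{"op": "move_arm", "data": {
  "motion": [
    [[0,0,1],[0,0,0],0.8],
    [[0,0,2],[0,0,0],0.8],
    [[0,0,2.5],[0,0,0],0.8],
    [[0,0,3],[0,0,0],0.8],
    [[0,0,3],[0,0,0],0.8]
  ]
}}

```text
clock: 9.83
tool_pos: [0.6008, 0.2146, 0.2251]
orientation: [-180.0, -0.1, -0.2]
force: [-3.3, 1.9, 6.1]
opening: 0.0412
gripper_force: 30.0
```

Call:
{"op": "move_arm", "data": {
  "motion": [
    [[0,0,1],[0,0,0],0.8],
    [[0,0,1.5],[0,0,0],0.8],
    [[0,0,1.5],[0,0,0],0.8]
  ]
}}

```text
clock: 10.08
tool_pos: [0.6011, 0.2149, 0.2249]
orientation: [-179.9, -0.1, -0.1]
force: [-6.7, 2.3, 11.9]
opening: 0.0412
gripper_force: 30.0
```

Call:
{"op": "move_arm", "data": {
  "motion": [
    [[-0.7,-0.2,-0.5],[0,0,0],0.8],
    [[-0.7,-0.2,-0.5],[0,0,0],0.8],
    [[-1,-0.4,-1.2],[0,0,0],0.8],
    [[-1,-0.4,-1.2],[0,0,0],0.8]
  ]
}}

```text
clock: 10.42
tool_pos: [0.5999, 0.215, 0.2246]
orientation: [-180.0, -0.1, -0.2]
force: [-2.9, 3.2, 6.3]
opening: 0.0414
gripper_force: 30.0
```

Call:
{"op": "move_arm", "data": {
  "motion": [
    [[0,0,0],[0,0,0],0.3],
    [[0,0,0],[0,0,0],0.3],
    [[0,0,0],[0,0,0],0.3],
    [[0,0,0],[0,0,0],0.3],
    [[0,0,-30],[0,0,0],0.3],
    [[0,0,-60],[0,0,0],0.3],
    [[0,0,-60],[0,0,0],0.3]
  ]
}}

```text
clock: 11.0
tool_pos: [0.6022, 0.215, 0.2902]
orientation: [-179.9, -0.5, -0.2]
force: [1.1, 0.4, 1.5]
opening: 0.0613
gripper_force: 0.0
```

```bash
python3 - <<'E'
from plant import ctrl
import numpy as np,cv2
s=ctrl.snapshot("scene");o=ctrl.get_obs();print(o["tool_pos"],o["force"],o["opening"])
cv2.imwrite("pics/d5.png",cv2.resize(s["color"][125:195,345:415],None,fx=8,fy=8,interpolation=cv2.INTER_CUBIC))
E
```

```text
[0.60128911 0.21497583 0.28751892] [ 0.40411646 -0.7599147  -0.62463342] 0.06138899275666433
```

View pics/d5.png

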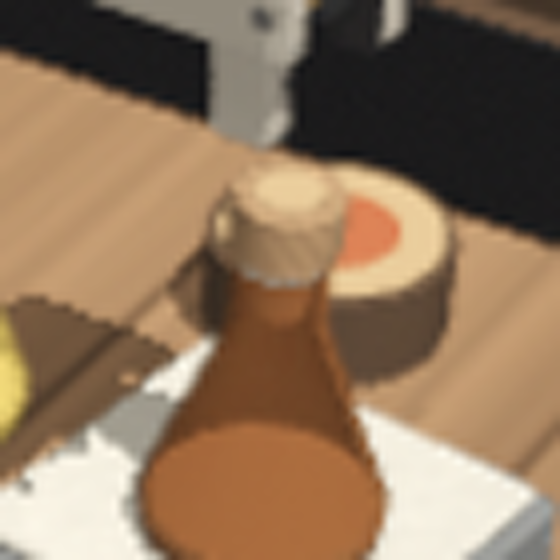

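The cork sits flush and upright in the flask at about image (381,149), and the flask stands on the plate. Next is the knob at about (0.571, 0.0325).

Call:
{"op": "move_arm", "data": {
  "motion": [
    [[-30,182.5,0],[0,0,31.8],0.3],
    [[-30,182.5,0],[0,0,31.8],0.3],
    [[-30,182.5,0],[0,0,31.8],0.3],
    [[-30,182.5,0],[0,0,31.8],0.3],
    [[-30,182.5,0],[0,0,31.8],0.3],
    [[-30,182.5,50],[0,0,31.8],0.3],
    [[-30,182.5,90],[0,0,31.8],0.3],
    [[-30,182.5,120],[0,0,31.8],0.3],
    [[-30,182.5,130],[0,0,31.8],0.3],
    [[-30,182.5,130],[0,0,31.8],0.3]
  ]
}}

```text
clock: 11.88
tool_pos: [0.567, 0.0313, 0.1508]
orientation: [179.7, 0.2, -32.0]
force: [0.5, -0.4, 0.5]
opening: 0.0615
gripper_force: 0.0
```

Call:
{"op": "move_arm", "data": {
  "motion": [
    [[2,-2.5,10],[0,0,0],0.3],
    [[2,-2.5,20],[0,0,0],0.3],
    [[2,-2.5,30],[0,0,0],0.3],
    [[2,-2.5,40],[0,0,0],0.3],
    [[2,-2.5,46],[0,0,0],0.3],
    [[2,-2.5,46],[0,0,0],0.3],
    [[2,-2.5,46],[0,0,0],0.3]
  ]
}}

```text
clock: 12.47
tool_pos: [0.572, 0.0332, 0.1079]
orientation: [180.0, 0.0, -32.0]
force: [-0.4, 1.0, 0.3]
opening: 0.0616
gripper_force: 0.0
```

Call:
{"op": "move_arm", "data": {
  "motion": [
    [[-0.5,0.5,5],[0,0,0],0.3],
    [[-0.5,0.5,5],[0,0,0],1],
    [[-0.5,0.5,5],[0,0,0],1],
    [[-0.5,0.5,5],[0,0,0],1],
    [[-0.5,0.5,5],[0,0,0],1],
    [[-0.5,0.5,5],[0,0,0],1],
    [[-0.5,0.5,5],[0,0,0],1],
    [[-0.5,0.5,5],[0,0,0],1],
    [[-0.5,0.5,5],[0,0,0],1],
    [[-0.5,0.5,5],[0,0,0],1]
  ]
}}

```text
clock: 13.3
tool_pos: [0.5711, 0.033, 0.1031]
orientation: [180.0, 0.0, -32.0]
force: [-1.0, 0.0, 2.9]
opening: 0.0134
gripper_force: 29.7
```

Call:
{"op": "move_arm", "data": {
  "motion": [
    [[0,0,0],[0,0,0],1],
    [[0,0,0],[0,0,0],1],
    [[0,0,0],[0,0,0],1],
    [[0,0,0],[0,0,0],1]
  ]
}}

```text
clock: 13.63
tool_pos: [0.5712, 0.033, 0.1031]
orientation: [180.0, 0.0, -32.0]
force: [-2.3, 0.0, 3.0]
opening: 0.0139
gripper_force: 29.7
```

Call:
{"op": "move_arm", "data": {
  "motion": [
    [[0,0,0],[0,0,7],1],
    [[0,0,0],[0,0,14],1],
    [[0,0,0],[0,0,21],1],
    [[0,0,0],[0,0,28],1],
    [[0,0,0],[0,0,35],1],
    [[0,0,0],[0,0,42],1],
    [[0,0,0],[0,0,48],1],
    [[0,0,0],[0,0,54],1],
    [[0,0,0],[0,0,60],1],
    [[0,0,0],[0,0,60],1]
  ]
}}

```text
clock: 14.47
tool_pos: [0.5686, 0.0318, 0.103]
orientation: [179.7, -0.1, -92.4]
force: [-11.1, -3.7, 11.9]
opening: 0.0142
gripper_force: 29.8
```

Call:
{"op": "move_arm", "data": {
  "motion": [
    [[0,0,0],[0,0,0],1],
    [[0,0,0],[0,0,0],1],
    [[0,0,0],[0,0,0],0.4],
    [[0,0,0],[0,0,0],0.4],
    [[0,0,0],[0,0,0],0.4],
    [[0,0,-30],[0,0,0],0.4],
    [[0,0,-70],[0,0,0],0.4],
    [[0,0,-110],[0,0,0],0.4],
    [[0,0,-150],[0,0,0],0.4],
    [[0,0,-160],[0,0,0],0.4]
  ]
}}

```text
clock: 15.3
tool_pos: [0.5746, 0.0336, 0.2704]
orientation: [-179.4, 0.1, -91.9]
force: [0.7, -0.0, -0.2]
opening: 0.052
gripper_force: 0.0
```

Call:
{"op": "move_arm", "data": {
  "motion": [
    [[330,60,0],[0,0,0],0.4],
    [[330,60,0],[0,0,0],0.4],
    [[330,60,0],[0,0,0],0.4],
    [[330,60,0],[0,0,0],0.4],
    [[330,60,0],[0,0,0],0.4],
    [[330,60,0],[0,0,0],0.4],
    [[330,60,0],[0,0,0],0.4],
    [[330,60,0],[0,0,0],0.4],
    [[330,60,0],[0,0,0],0.4],
    [[330,60,0],[0,0,0],0.4]
  ]
}}

```text
clock: 16.13
tool_pos: [0.4995, -0.2969, 0.2625]
orientation: [180.0, -0.0, -92.2]
force: [0.3, 0.2, -0.3]
opening: 0.0525
gripper_force: 0.0
```

```bash
python3 - <<'E'
from plant import ctrl
import numpy as np,cv2
from h import *
t=ctrl.snapshot("top");s=ctrl.snapshot("scene");o=ctrl.get_obs();print(o["tool_pos"])
a=cv2.resize(t["color"][165:225,230:330],None,fx=7,fy=7,interpolation=cv2.INTER_CUBIC);b=cv2.resize(s["color"][200:240,305:405],None,fx=7,fy=7,interpolation=cv2.INTER_CUBIC)[:180]
cv2.imwrite("pics/d6.png",np.vstack([a,b]))
r=(284,174,44,48);i=cv2.resize(t["color"][174:222,284:328],None,fx=8,fy=8,interpolation=cv2.INTER_CUBIC);h=cv2.cvtColor(i,cv2.COLOR_BGR2HSV).astype(int);A,V=h[...,1],h[...,2]
f=lambda p:((p[0]+.5)/8-.5+284,(p[1]+.5)/8-.5+174)
w=((V>150)&(A<80));k=np.zeros_like(w);k[8*(191-174):8*(203-174),8*(299-284):8*(312-284)]=1;w&=k
l=cv2.fitLine(np.argwhere(w)[:,::-1].astype(np.float32),cv2.DIST_L2,0,.01,.01).ravel();q=f(l[2:])
v=onz(t,q[0]+l[0],q[1]+l[1],.111)-onz(t,*q,.111);print("line",onz(t,*q,.111),np.degrees(np.arctan2(v[1],v[0])),w.sum())
print(t["color"][188:208,286:314].max(2))
E
```

```text
[ 0.50020612 -0.29460883  0.26273306]
line [0.57081678 0.04891177 0.111     ] -83.15911547773042 1997
[[193 193 193 195 195 209 240 245 247 247 247 247 247 247 247 247 247 247
  247 247 247 247 247 247 247 247 247 247]
 [193 193 194 195 201 232 247 247 244 247 247 247 247 247 247 247 247 247
  245 231 219 235 242 247 247 247 247 247]
 [195 194 193 194 213 245 247 247 247 247 247 247 247 247 247 247 239 186
  138 116 110 123 133 175 234 247 247 247]
 [194 194 193 196 231 247 247 247 247 247 247 247 247 247 241 180 125  96
   87  85  85  88  87  97 129 206 246 247]
 [192 192 190 203 244 247 247 247 247 247 247 247 247 245 192 106  83  83
   84  83  83  86  86  86  91 118 208 247]
 [190 189 189 214 247 247 247 247 247 247 247 247 246 197 111  83  80  81
   80  83  84  84  85  84  85  89 140 244]
 [189 189 194 223 247 247 247 247 247 247 247 247 237 146 106  94  88  87
   90  89  86  82  84  84  82  82 102 202]
 [190 190 194 223 245 247 247 246 247 247 247 247 243 219 213 201 193 191
  187 154 106  85  81  79  76  74  78 136]
 [191 192 197 227 244 246 247 247 247 247 247 247 247 247 247 
[... 642 characters left out ...]
189 190 191 209 246 247 247 247 247 247 242 210 193 147  82  50  45  49
   46  48  45  45  46  47  44  66 162 246]
 [191 189 191 199 237 247 244 241 246 247 242 213 202 178 127  78  61  53
   52  56  54  53  54  58  57 119 234 247]
 [189 190 193 197 221 244 244 247 247 247 245 234 232 229 197 147 114  90
   76  79  75  79  81  91 120 205 247 247]
 [190 195 193 195 211 246 247 247 247 247 247 247 247 247 245 231 199 150
  124 110 108 120 127 148 220 247 247 247]
 [192 192 193 193 199 236 247 247 247 247 247 247 247 247 247 247 245 233
  227 202 205 224 229 235 247 247 247 247]
 [189 189 192 192 192 202 230 247 247 247 247 247 247 247 247 247 247 247
  247 246 247 247 247 247 247 247 247 247]]
```

View pics/d6.png

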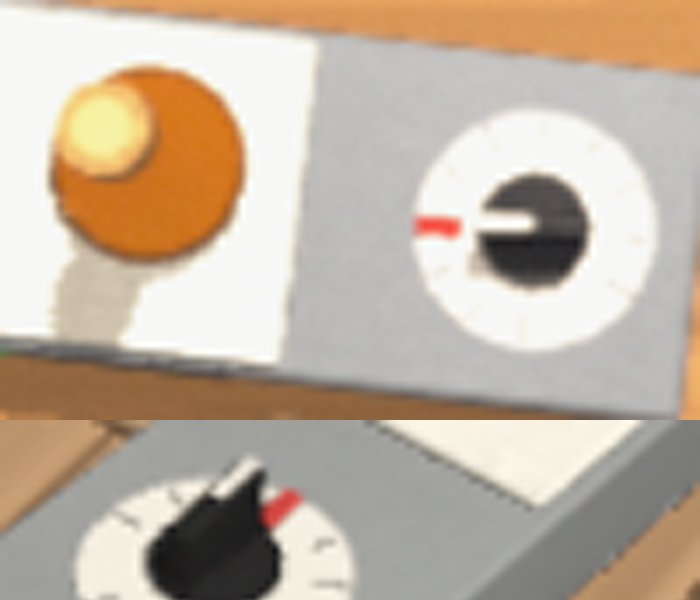

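The last view shows the cork seated in the flask at about top pixel (244,183). The white pointer lies along row 196, in line with the red mark at (292,197) to within about 1–2°. The robot is clear, so I'm handing in.

```bash
python3 -c "
from plant import ctrl
print(ctrl.close_job())"
```

```text
the job is handed in; nothing more can be done
None
```

The job is handed in, with no verdict returned: by camera the cork is seated straight in the amber flask on the plate, and the pointer is within about 2° of the red mark.

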